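# Set the click-stop depth dial of a model pin drill

## Task

Set the drilling depth on the pin drill, the white machine with the small steel table: turn its big round dial anticlockwise (seen from above) all the way to its end stop, then turn it clockwise exactly four clicks from the stop and let go, leaving it resting in the fourth click. Count by feel; the dial has no marks. Do not touch the grey control box with its bar-shaped knob, and leave the other things on the desk where they are.

Things in the scene. Friction and masses are not known exactly. Their poses are not given: they have to be found in the camera images.
- unit: the pin drill, fixed to the desk: white housing 210 (x) by 150 (y) by 75 mm high, origin under its centre on the desk, z up. On top are the black dial, its axis 50 mm from the origin towards -x, and, 55 mm towards +x, a steel table plate 75 by 130 by 4 mm with the drill tip in its middle. A bent steel bar runs along each side by the table, 50 mm high. May stand left or right of the control box.
- dial_grip (a point): grip point on the vertical axis of the depth dial, 99 mm above the desk; fixed to the housing, it does not turn with the dial. The dial is a plain round black cylinder, 44 mm across, its top 113 mm above the desk, clear all round. Evenly spaced clicks, 25 to 40 degrees each, take about 0.35 N m to pass; let go, it falls into the nearest click. The stop is solid (over 0.8 N m). Starts 2 to 4 clicks from it.
- drill: steel drill tip, 3 mm thick, origin at its top. Turning the dial clockwise lifts it, without turning, out of the steel table by only 0.25 mm a click (10 clicks in all); at the end stop its top is 83 mm above the desk.
- control: grey handpiece control box, fixed to the desk, 150 by 130 by 70 mm high, origin under its centre; on its top a black bar-grip knob, 32 mm across, reaching 114 mm above the desk.
- cast: loose plaster jaw cast, a horseshoe about 60 by 60 by 27 mm high, origin on the desk near its middle.
- rest: loose white plastic handpiece rest, 90 by 45 by 44 mm high, origin under its centre.

How it is judged:
By the outcome, as a careful person would: the job done as asked, in the order asked, and still so for the second after the job is handed in, with the robot touching nothing.
It also fails if it takes over 72 s, if anything falls off the work surface, if the arm or the gripper's body presses on something with over 40 N, if the wrist force passes 120 N, or if a joint passes its speed limit or range.

## Robot

A 6-joint arm with a two-finger parallel gripper is mounted at the origin on the work surface. World frame = base frame: x ahead of the robot, y to its left, z up, the work surface at z = 0. Lengths are in mm, angles in rad, forces in N, time in s.
With the tool pointing down it reaches from about 400 to 825 mm from the base axis. Payload 7 kg.
Tool frame: the origin (TCP) lies at the very end of the fingers, on their centre line; the grasp point (between the pads) lies 19 mm behind it; z points along the fingers, y is the direction in which the jaws open and shut (so a half turn about z gives the same grasp; the last joint's range is limited). The gripper opens to 88 mm and grips with 3 to 60 N. Pads are 19 mm wide; open, the fingers measure 130 mm over their backs; the gripper's body (78 mm by 193 mm) begins 47 mm behind the grasp point.
Start: joints at [-0.922, 0.359, 0.012, 0, -1.224, -0.288], TCP at [238.263, -631.527, 226.561] pointing down, gripper open.
Joint ranges: [-3.07, 3.07], [-1.43, 2.12], [-1.02, 1.25], [-3.03, 1.67], [-3.05, -0], [-3.03, 3.03]. Speed limits (rad/s): [2.39, 2.39, 3.01, 3.14, 3.14, 3.14].

## Interface

Orientations are given as a unit quaternion [x, y, z, w].
In Python, from plant import bot gives the robot as it stands. Calls block until the motion is done:
- bot.move_ptp(position, orientation): joint-space move of the TCP to a pose.
- bot.line_to(position, velocity=150, ori=None): straight line of the TCP; ori=None keeps the orientation; velocity is the mean speed in mm/s.
- bot.move_joints(angles): joint-space move.
- bot.move_gripper(opening, force=None): finger opening in mm; force is the grip in N (None keeps the last); returns when the fingers have stopped.
- bot.pause(seconds).
- bot.solve_ik(position, orientation): joint angles nearest the present ones, or None.
- bot.read_state(): the state.
- bot.camera(name): name is "scene" or "top" or "wrist"; returns the picture (420x560x3 uint8, red, green, blue); there is no depth.
- bot.get_calibration(name): a dict with "fx", "fy", "cx", "cy" (pixels), "view" (4x4, takes a point from world to camera coordinates); the wrist camera has in their place "T_tool_cam" (4x4, takes a point from camera to tool coordinates, whose origin is the TCP and whose axes are the flange's). Camera axes: x right, y up, looking along -z (the intrinsics and any distortion apply to the point x, -y, -z); pixel columns grow to the right and rows downward; lengths in mm; the calibration is good to about 2 mm. The wrist camera is an equidistant fisheye: a pixel r from the principal point sees the ray r / f radians off the axis. A picture is of the moment at which its call begins: read the wrist's pose just before it. get_calibration takes no time and is no camera call.
A pose or a line that the arm cannot do raises bot.Unreachable and nothing moves.
- bot.close_job(): hands the job in, once; it reports no verdict.
The state is a dict: "t": time; "joint_pos": joint angles; "qvel": joint speeds; "tau": joint torques, N m; "tcp_pos": TCP position; "eef_rot": TCP orientation; "contact_force": force on the tool from outside, world axes, zero at the start; "moment": the same for the moment, N m; "width": finger opening in mm.
Only numpy, scipy, OpenCV 4.12 (cv2) and the standard library are available. Lean on these libraries where they do the work, as an engineer would, in place of code of your own. Each camera call takes 0.05 s, during which the arm holds its last target.

## Working session

There is one attempt and no reset: what is moved stays moved. The work goes in short steps, each a Python script; the robot and the scene stay as the last script left them, time stands still between calls to the robot, and variables do not carry over. Pictures are saved under pics/ and viewed, and the job is handed in when it is done.

```bash
ls; mkdir -p pics; python3 - <<'E'
from plant import bot
import cv2,json
s=bot.read_state()
print({k:s[k] for k in s})
for n in("scene","top","wrist"):
    im=bot.camera(n); cv2.imwrite(f"pics/{n}0.png",im[:,:,::-1]); print(n,bot.get_calibration(n))
E
```

```text
pics
{'t': 0.0, 'joint_pos': array([-9.21885995e-01,  3.59348290e-01,  1.10733375e-02, -3.40318696e-04,
       -1.22407947e+00, -2.88087140e-01]), 'qvel': array([-0.00106595, -0.00063854,  0.00068177, -0.00033701,  0.00266176,
        0.00119436]), 'tau': array([ 9.81593876e-04, -5.82720029e+01,  2.93059373e+01,  6.99721813e+00,
        6.92273868e-03, -1.37515135e-04]), 'tcp_pos': array([ 238.10404995, -631.10201424,  225.65570802]), 'eef_rot': array([-1.79377441e-01,  9.83780007e-01,  7.67345084e-04, -2.09027215e-04]), 'contact_force': array([-0.1974335 , -0.12033682,  0.28956959]), 'moment': array([ 0.00224028, -0.02904436,  0.03054197]), 'width': 87.17828889982091}
scene {'fx': 498.27495054083903, 'fy': 498.27495054083903, 'cx': 274.9451009687488, 'cy': 212.853291087233, 'view': array([[-7.46922965e-01,  6.64809546e-01, -1.15910471e-02,
         4.52348879e+02],
       [-4.90687495e-01, -5.39362904e-01,  6.84334304e-01,
         2.01775177e+02],
       [ 4.48700197e-01,  5.16832589e-01,  7.29076270e-01,
        -1.23758986e+03],
       [ 0.00000000e+00,  0.00000000e+00,  0.000000
[... 256 characters left out ...]
01, -6.85948132e-03,  1.28439633e-01,
        -5.97892189e+02],
       [-1.28615451e-01, -4.23029979e-02,  9.90791866e-01,
        -7.34819159e+02],
       [ 0.00000000e+00,  0.00000000e+00,  0.00000000e+00,
         1.00000000e+00]])}
wrist {'fx': 325.19226210127806, 'fy': 325.19226210127806, 'cx': 276.04059456784114, 'cy': 207.824221783345, 'T_tool_cam': array([[ 5.66852923e-04,  9.58101610e-01,  2.86427973e-01,
         7.70801825e+01],
       [ 9.99999411e-01, -8.08137805e-04,  7.24180466e-04,
        -8.41212303e-01],
       [ 9.25311743e-04,  2.86427393e-01, -9.58101504e-01,
        -1.58744122e+02],
       [ 0.00000000e+00,  0.00000000e+00,  0.00000000e+00,
         1.00000000e+00]])}
```

View pics/top0.png

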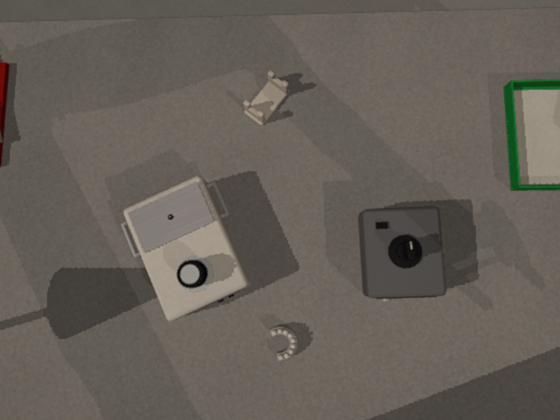

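View pics/scene0.png

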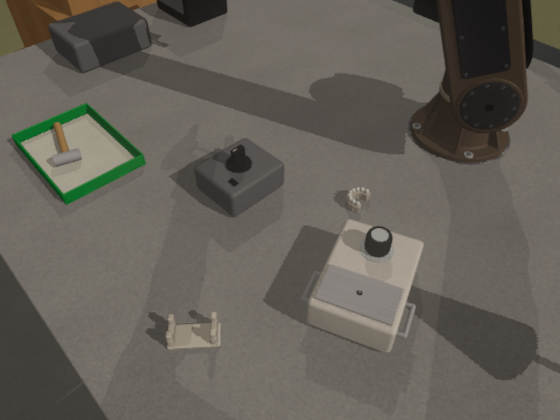

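The top view shows the unit with its pale-capped dial at about (192,273) and its drill tip at (171,216). The control box is at (405,252), the cast at (283,343) and the rest at (268,100). The scene view shows the dial cap at about (379,235).

```bash
cat > h.py <<'E'
from plant import bot
import numpy as np, cv2
from scipy.spatial.transform import Rotation as R
def ray(n,uv):
    c=bot.get_calibration(n);V=np.array(c['view'])
    d=np.array([(uv[0]-c['cx'])/c['fx'],-(uv[1]-c['cy'])/c['fy'],-1])
    Rm=V[:3,:3]; return -Rm.T@V[:3,3], Rm.T@d
def plane(n,uv,z):
    o,d=ray(n,uv); return o+d*(z-o[2])/d[2]
def tri(a,ua,b,ub):
    o1,d1=ray(a,ua);o2,d2=ray(b,ub)
    s=np.linalg.lstsq(np.c_[d1,-d2],o2-o1,rcond=None)[0]
    p,q=o1+s[0]*d1,o2+s[1]*d2; return (p+q)/2,np.linalg.norm(p-q)
E
python3 - <<'E'
from h import *
def blob(n,roi,lo,hi):
    im=cv2.imread(f"pics/{n}0.png");x0,y0,x1,y1=roi
    g=cv2.cvtColor(im,cv2.COLOR_BGR2GRAY)[y0:y1,x0:x1]
    m=((g>=lo)&(g<=hi)).astype(np.uint8)
    k,l,s,c=cv2.connectedComponentsWithStats(m)
    for i in range(1,k):
        if s[i,4]>20: print(n,lo,hi,s[i],c[i]+[x0,y0])
blob("top",(165,250,220,300),0,45)
blob("top",(180,260,206,288),90,255)
blob("top",(160,205,182,226),0,70)
blob("scene",(355,215,405,265),0,50)
blob("scene",(370,226,390,246),90,255)
for n,r in(("top",(160,200,230,310)),("scene",(330,200,430,280))):
    im=cv2.imread(f"pics/{n}0.png")[r[1]:r[3],r[0]:r[2]]
    cv2.imwrite(f"pics/{n}_z.png",cv2.resize(im,None,fx=5,fy=5,interpolation=cv2.INTER_NEAREST))
print(plane("top",(192,273),113),plane("scene",(379,235),113),tri("top",(192,273),"scene",(379,235)))
print(plane("top",(171,216),83),plane("scene",(360,292.5),83))
E
```

```text
top 0 45 [ 13  11  29  27 293] [194.98976109 273.32423208]
top 90 255 [  0   4  19  20 295] [189.26779661 273.70169492]
top 90 255 [16 22 10  6 25] [202.24 285.72]
scene 0 50 [ 10  13  26  29 299] [375.17056856 246.14046823]
scene 90 255 [  1   2  18  14 197] [379.53299492 234.52791878]
[491.03894865 137.28180834 113.        ] [489.98785462 142.703636   113.        ] (array([489.45656021, 139.77530798, 109.87931997]), np.float64(4.6182089164858695))
[585.85343163 182.23970431  83.        ] [585.61904788 188.69963088  83.        ]
```

View pics/top_z.png

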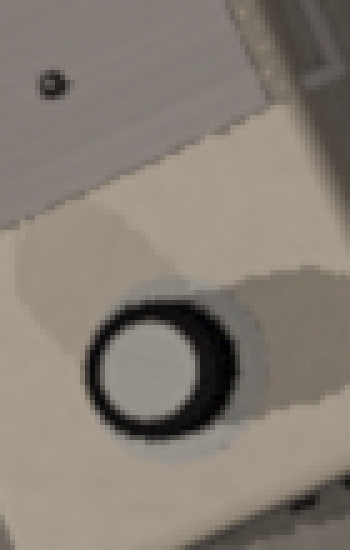

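View pics/scene_z.png

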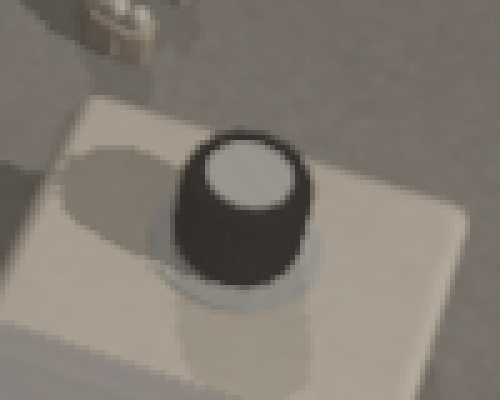

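```bash
python3 - <<'E'
from h import *
print(plane("top",(189.4,273.6),113),plane("scene",(380,235),113),tri("top",(189.4,273.6),"scene",(380,235)))
p=np.array([489,140,230.])
q=bot.read_state()['eef_rot']
j=np.array(bot.solve_ik(p,q)); print(j)
j[5]=0.0
bot.move_joints(j); s=bot.read_state(); print(s['t'],s['tcp_pos'],s['joint_pos'],R.from_quat(s['eef_rot']).as_matrix().round(3))
im=bot.camera("wrist"); cv2.imwrite("pics/w1.png",im[:,:,::-1])
np.savez("w1.npz",p=s['tcp_pos'],q=s['eef_rot'])
E
```

```text
[490.10115547 141.41708221 113.        ] [488.71168371 143.86246976 113.        ] (array([489.18663607, 142.63623638, 112.19979215]), np.float64(2.6913354424180342))
[ 6.64458977e-01  8.06969659e-02 -3.41949624e-01 -1.39586129e-03
 -1.14787735e+00 -1.87400097e+00]
3.0 [489.19773364 139.49616297 229.95971716] [ 6.63415934e-01  8.08864130e-02 -3.41866072e-01 -1.31742424e-03
 -1.14791634e+00 -3.00364813e-05] [[ 0.615 -0.788 -0.001]
 [-0.788 -0.615  0.001]
 [-0.001 -0.    -1.   ]]
```

View pics/w1.png

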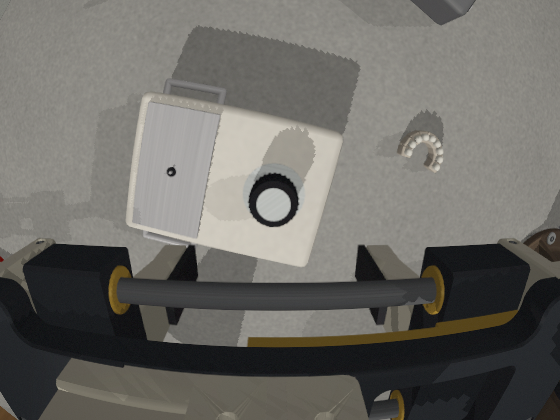

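The wrist view shows the dial cap at about (273,205) and the drill at (171,172).

```bash
cat >> h.py <<'E'
def wplane(uv,z,p,q):
    c=bot.get_calibration("wrist");T=np.array(c['T_tool_cam'])
    x,y=uv[0]-c['cx'],uv[1]-c['cy'];r=np.hypot(x,y);th=r/c['fx']
    d=np.array([np.sin(th)*x/r,-np.sin(th)*y/r,-np.cos(th)])
    Rw=R.from_quat(q).as_matrix(); o=Rw@T[:3,3]+p; d=Rw@(T[:3,:3]@d)
    return o+d*(z-o[2])/d[2]
E
python3 - <<'E'
from h import *
a=np.load("w1.npz");p,q=a['p'],a['q']
im=cv2.imread("pics/w1.png");g=cv2.cvtColor(im,cv2.COLOR_BGR2GRAY)
roi=g[160:240,235:310];
# cap blob and dark ring outer contour
m=(roi<50).astype(np.uint8)
cs,_=cv2.findContours(m,cv2.RETR_EXTERNAL,cv2.CHAIN_APPROX_NONE)
c=max(cs,key=cv2.contourArea);print(cv2.fitEllipse(c))
hm=np.zeros_like(m);cv2.drawContours(hm,[c],-1,1,-1);cap=hm&(roi>90)
k,l,s,cc=cv2.connectedComponentsWithStats(cap);i=1+s[1:,4].argmax();cap=cc[i]+[235,160];print(cap,s[i])
D=wplane(cap,113,p,q);dr=wplane((171,172),83,p,q)
print(D,dr,np.linalg.norm((D-dr)[:2]))
t=plane("top",(171,216.5),83);t2=plane("scene",(360,292.5),83);print(t,t2,np.linalg.norm([489.2-t[0],142.6-t[1]]))
E
```

```text
((38.0646858215332, 39.719966888427734), (47.88362503051758, 52.062744140625), 1.5949599742889404)
[273.01399354 204.33369214] [ 21  28  35  34 929]
[490.98099192 141.66623012 113.        ] [585.79316484 184.39284901  83.        ] 103.99476956493005
[585.00507311 182.2144667   83.        ] [585.61904788 188.69963088  83.        ] 103.67216601062592
```

```bash
python3 - <<'E'
from h import *
s=bot.read_state();q=s['eef_rot']
q0=R.from_matrix(np.array([[1,0,0],[0,-1,0],[0,0,-1.]]))
def tgt(z):
    # exactly vertical tool at yaw -52deg
    o=(R.from_euler('z',-52,degrees=True)*q0).as_quat()
    return np.array(bot.solve_ik(np.array([490.,142.,z-19]),o))
jh=tgt(150);jg=tgt(100);print(jh,jg)
jh[5]=jg[5]=-1.4
np.save("jg.npy",jg);np.save("jh.npy",jh)
bot.move_joints(jh); print(bot.read_state()['t'],bot.read_state()['tcp_pos'])
st=bot.read_state()
bot.line_to([490.,142.,81.],velocity=80)
s=bot.read_state();print(s['t'],s['tcp_pos'],s['joint_pos'],s['contact_force'],s['moment'])
# timing of small step
jg2=jg.copy();bot.move_joints(jg2);s=bot.read_state();print(s['t'],s['tcp_pos'],s['joint_pos'])
im=bot.camera("wrist");cv2.imwrite("pics/w2.png",im[:,:,::-1])
E
```

```text
[ 0.66750164  0.17522571 -0.47906895  0.         -0.91650167 -0.00427653] [ 0.66750164  0.23759493 -0.53761582  0.         -0.79558558 -0.00427653]
4.3167 [490.25990722 141.97444235 131.23622571]
5.0917 [490.31529268 142.1514794   81.29942804] [ 6.67489679e-01  2.37453264e-01 -5.37022318e-01  2.61203046e-04
 -7.95915936e-01 -1.39991259e+00] [-0.05507641  0.10606725 -0.22301281] [ 0.05848495 -0.03369083  0.02848903]
5.3417 [490.25042228 142.15108047  81.45679197] [ 6.67448402e-01  2.36902648e-01 -5.37242434e-01  4.13970142e-05
 -7.95714597e-01 -1.39999381e+00]
```

View pics/w2.png

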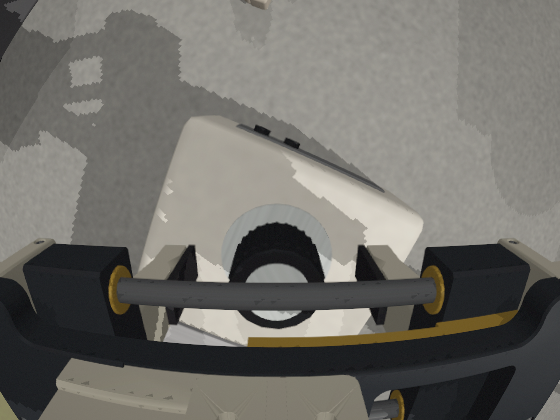

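The dial sits centred between the open jaws. A minimal step costs 0.25 s, so I'll grip and start feeling anticlockwise.

```bash
cat >> h.py <<'E'
def step(j,dq):
    j[5]+=np.radians(dq); bot.move_joints(j); s=bot.read_state()
    return s
E
python3 - <<'E'
from h import *
jg=np.load("jg.npy")
bot.move_gripper(40,force=55)
s=bot.read_state();print(s['t'],s['width'],s['tcp_pos'],s['contact_force'].round(1),s['moment'].round(3))
f=0
for i in range(70):
    s=step(jg,3); mz=s['moment'][2]
    print(i,round(s['t'],2),np.degrees(jg[5]).round(1),np.degrees(s['joint_pos'][5]).round(2),mz.round(3),s['contact_force'].round(1),round(s['tau'][5],3),round(s['width'],1))
    if abs(mz)>0.55: break
np.save("jg.npy",jg)
E
```

```text
6.1833 42.846729422854 [490.05121578 141.993305    80.99384836] [ 0.9 -0.5 -0.1] [-0.067 -0.052  0.015]
0 6.43 -77.2 -77.3 -0.367 [-0.  -1.1 -0.2] 0.696 43.5
1 6.68 -74.2 -74.35 -0.289 [ 2.  -0.5 -5.1] 0.708 43.3
2 6.93 -71.2 -71.35 -0.179 [ 1.3 -1.2  0.5] 0.465 43.1
3 7.18 -68.2 -68.37 0.167 [ 1.7 -2.4 -1.4] 0.332 43.2
4 7.43 -65.2 -65.36 -0.009 [ 2.  -2.9  3. ] 0.127 43.1
5 7.68 -62.2 -62.36 -0.229 [ 2.6 -2.6 -1.2] 0.498 43.1
6 7.93 -59.2 -59.38 -0.191 [ 3.7 -3.4 -1. ] 0.473 43.1
7 8.18 -56.2 -56.36 -0.116 [ 4.5 -3.8 -2. ] 0.309 43.4
8 8.43 -53.2 -53.35 0.088 [ 3.8 -3.8 -0.9] 0.171 43.3
9 8.68 -50.2 -50.35 0.111 [ 4.2 -3.1 -0.5] 0.061 43.3
10 8.93 -47.2 -47.37 -0.02 [ 4.6 -4.1 -1.8] 0.234 43.4
11 9.18 -44.2 -44.37 -0.231 [ 4.6 -4.  -5.1] 0.406 43.2
12 9.43 -41.2 -41.4 -0.646 [ 4.9 -4.6 -2.2] 0.848 43.2
```

```bash
python3 - <<'E'
from h import *
for i in range(12):
    bot.pause(0.03); s=bot.read_state()
    print(round(s['t'],3),np.degrees(s['joint_pos'][5]).round(2),s['moment'].round(3),round(s['tau'][5],3),s['qvel'][5].round(4))
E
```

```text
9.467 -41.42 [-1.576 -1.648 -0.622] 0.784 -0.0077
9.5 -41.42 [-1.247 -1.701 -0.297] 0.569 0.0025
9.533 -41.41 [-1.496 -1.051 -0.02 ] 0.015 0.0091
9.567 -41.4 [-1.381 -1.173 -0.019] -0.044 0.0064
9.6 -41.39 [-1.371 -1.838 -0.094] 0.01 -0.0016
9.633 -41.39 [-1.453 -1.778 -0.332] 0.258 -0.0041
9.667 -41.4 [-1.411 -1.674 -0.482] 0.43 -0.0058
9.7 -41.41 [-1.484 -1.071 -0.428] 0.484 -0.0041
9.733 -41.41 [-1.402 -1.013 -0.093] 0.211 0.0036
9.767 -41.4 [-1.277 -1.96  -0.092] 0.092 0.0026
9.8 -41.4 [-1.461 -1.59  -0.149] 0.132 0.001
9.833 -41.4 [-1.336 -1.529 -0.239] 0.177 -0.0
```

Those readings were dynamic oscillation, not the stop. I'll average over one oscillation period after each step.

```bash
cat >> h.py <<'E'
def fstep(j,dq,n=6):
    if dq: j[5]+=np.radians(dq); bot.move_joints(j)
    a=[]
    for _ in range(n):
        bot.pause(0.03); s=bot.read_state(); a.append([s['moment'][2],s['tau'][5],np.degrees(s['joint_pos'][5])])
    a=np.array(a); return s,a.mean(0),np.ptp(a[:,0])
E
python3 - <<'E'
from h import *
jg=np.load("jg.npy")
for i in range(20):
    s,m,pp=fstep(jg,4)
    print(round(s['t'],2),np.degrees(jg[5]).round(1),m.round(3),pp.round(2),s['contact_force'].round(1),s['width'].round(1))
    if m[0]<-0.55: break
np.save("jg.npy",jg)
E
```

```text
Traceback (most recent call last):
AttributeError: 'float' object has no attribute 'round'
```

```bash
python3 - <<'E'
from h import *
jg=np.load("jg.npy"); jg[5]+=np.radians(4)  # last script did one step
for i in range(20):
    s,m,pp=fstep(jg,4 if i else 0)
    print(round(s['t'],2),np.degrees(jg[5]).round(1),m.round(3),round(float(pp),2),s['contact_force'].round(1),round(s['width'],1))
    if m[0]<-0.55: break
np.save("jg.npy",jg)
E
```

```text
10.48 -37.2 [ -0.464   0.479 -37.418] 0.07 [ 5.4 -3.9 -1.8] 43.1
10.93 -33.2 [ -0.127   0.103 -33.386] 0.38 [ 3.7 -3.5 -0.7] 43.2
11.38 -29.2 [  0.177  -0.121 -29.37 ] 0.56 [ 5.1 -4.8 -2.4] 43.5
11.83 -25.2 [  0.399  -0.394 -25.356] 0.07 [ 6.2 -4.2 -2.1] 43.1
12.28 -21.2 [  0.658  -0.617 -21.332] 0.15 [ 5.9 -4.5 -2.9] 42.7
12.73 -17.2 [  0.293  -0.27  -17.359] 0.39 [ 5.9 -4.6 -2.1] 43.1
13.18 -13.2 [ -0.116   0.128 -13.389] 0.08 [ 6.9 -4.4 -3.1] 43.2
13.63 -9.2 [-0.383  0.428 -9.407] 0.08 [ 6.6 -3.3 -3.4] 43.1
14.08 -5.2 [-0.269  0.302 -5.399] 0.11 [ 6.8 -4.2 -2.5] 43.2
14.53 -1.2 [-0.224  0.293 -1.407] 0.81 [ 7.1 -3.6 -3.3] 42.8
14.98 2.8 [ 0.113 -0.108  2.626] 0.66 [ 6.3 -4.9 -5.5] 43.4
15.43 6.8 [ 0.16  -0.145  6.629] 0.67 [ 7.8 -4.5 -3.7] 43.3
15.88 10.8 [ 0.501 -0.477 10.65 ] 0.12 [ 5.7 -4.7 -2.8] 43.1
16.33 14.8 [ 0.558 -0.503 14.647] 0.39 [ 7.1 -5.1 -4.6] 43.1
16.78 18.8 [-9.0000e-03  5.6000e-02  1.8617e+01] 0.05 [ 7.  -4.8 -3.2] 43.0
17.23 22.8 [-0.274  0.297 22.602] 0.11 [ 7.8 -3.6 -4.1] 43.0
17.68 26.8 [-0.148  0.194 26.607] 0.06 [ 8.3 -3.6 -5.2] 43.4
18.13 30.8 [-0.152  0.162 30.61 ] 0.5 [ 8.5 -3.6 -5.1] 43.2
18.58 34.8 [ 0.058 -0.054 34.623] 0.59 [ 9.2 -3.3 -6.9] 43.1
19.03 38.8 [ 0.087 -0.1   38.628] 0.46 [ 6.1 -3.2 -1.5] 43.1
```

Clear clicks at j6 ≈ −80 (start), −47.5, −14.3 and 18.7°, so the pitch is about 33°. The stop is expected near 52°.

```bash
python3 - <<'E'
from h import *
jg=np.load("jg.npy")
for i in range(16):
    s,m,pp=fstep(jg,4 if np.degrees(jg[5])<46 else 2.5)
    print(round(s['t'],2),np.degrees(jg[5]).round(1),m.round(3),round(float(pp),2),s['contact_force'].round(1),round(s['width'],1))
    if m[0]<-0.62: break
np.save("jg.npy",jg)
E
```

```text
19.48 42.8 [ 0.181 -0.141 42.631] 0.11 [ 6.7 -3.6 -3.4] 43.2
19.93 46.8 [ 0.606 -0.606 46.667] 0.06 [ 7.9 -3.1 -6. ] 42.8
20.38 49.3 [ 0.134 -0.126 49.126] 0.34 [ 7.2 -3.7 -3.9] 43.2
20.83 51.8 [-0.156  0.188 51.606] 0.28 [ 6.7 -1.6 -5. ] 43.0
21.28 54.3 [-0.953  0.928 54.135] 0.2 [ 5.3 -0.2 -2.4] 43.0
```

The stop is found: the moment rises steeply to −0.95 N m at 54.3°, where the clicks peak near 0.46. Next, clockwise, counting clicks.

```bash
python3 - <<'E'
from h import *
jg=np.load("jg.npy")
jg[5]=np.radians(50.8); 
first=True
while True:
    if first: bot.move_joints(jg); s,m,pp=fstep(jg,0); first=False
    else: s,m,pp=fstep(jg,-4)
    print(round(s['t'],2),np.degrees(jg[5]).round(1),m.round(3),round(float(pp),2),s['contact_force'].round(1),round(s['width'],1))
    if m[0]>0.8 or np.degrees(jg[5])<-72: break
np.save("jg.npy",jg)
E
```

```text
21.73 50.8 [ 0.239 -0.275 50.826] 0.3 [ 4.5  0.  -2.1] 43.2
22.18 46.8 [ 0.384 -0.466 46.896] 0.61 [ 5.4 -0.  -5. ] 43.1
22.63 42.8 [ 0.145 -0.202 42.914] 0.17 [ 6.9  0.4 -8. ] 43.2
23.08 38.8 [ 0.172 -0.197 38.879] 0.6 [ 4.4  0.5 -4. ] 43.4
23.53 34.8 [-3.0000e-02  1.2000e-02  3.4851e+01] 0.47 [ 7.3  1.1 -7.6] 43.3
23.98 30.8 [-0.323  0.311 30.835] 0.07 [ 6.8  0.8 -4.5] 42.8
24.43 26.8 [-0.52   0.499 26.815] 0.04 [ 7.4  0.7 -3.7] 43.0
24.88 22.8 [-0.591  0.568 22.811] 0.09 [ 6.8  0.7 -3.9] 43.2
25.33 18.8 [ 0.048 -0.058 18.859] 0.06 [ 5.3  0.7 -3.7] 42.9
25.78 14.8 [ 0.271 -0.322 14.891] 0.37 [ 5.2  1.8 -4.9] 43.1
26.23 10.8 [ 0.395 -0.434 10.887] 0.05 [ 6.1  0.4 -3.9] 43.5
26.68 6.8 [ 0.102 -0.123  6.869] 0.39 [ 7.7  1.8 -9.3] 43.3
27.13 2.8 [ 0.004 -0.023  2.848] 0.37 [ 6.9  0.8 -9.1] 43.3
27.58 -1.2 [-0.264  0.253 -1.174] 0.54 [ 6.7  2.1 -5.9] 43.3
28.03 -5.2 [-0.184  0.137 -5.167] 0.06 [ 5.9  1.1 -3.6] 43.3
28.48 -9.2 [-0.667  0.64  -9.203] 0.07 [ 6.   1.2 -4.1] 43.1
28.93 -13.2 [-7.0000e-03  1.0000e-03 -1.3157e+01] 0.28 [ 5.2  1.1 -4.1] 43.0
29.38 -17.2 [  0.373  -0.401 -17.128
[... 247 characters left out ...]
.141 -33.18 ] 0.09 [ 5.8  1.3 -4.6] 43.1
31.63 -37.2 [ -0.244   0.222 -37.185] 0.6 [ 4.7  1.3 -3.7] 43.1
32.08 -41.2 [ -0.538   0.519 -41.209] 0.04 [ 6.7  2.4 -5.2] 43.4
32.53 -45.2 [ -0.172   0.152 -45.179] 0.07 [ 5.1  2.  -5. ] 43.2
32.98 -49.2 [  0.572  -0.632 -49.127] 0.13 [ 6.   2.3 -4.9] 43.2
33.43 -53.2 [  0.437  -0.455 -53.137] 0.1 [ 5.7  2.1 -4.9] 43.6
33.88 -57.2 [  0.213  -0.226 -57.152] 0.35 [ 6.5  1.7 -5.6] 43.2
34.33 -61.2 [-6.8000e-02 -3.9000e-02 -6.1167e+01] 0.53 [ 5.6  1.2 -5.2] 43.3
34.78 -65.2 [  0.109  -0.162 -65.159] 0.14 [ 6.   0.4 -6.6] 43.6
35.23 -69.2 [ -0.155   0.121 -69.179] 0.47 [ 5.1  1.  -1. ] 43.3
35.68 -73.2 [ -0.444   0.417 -73.201] 0.09 [ 5.6  1.2 -5. ] 43.4
```

Clockwise clicks so far: 18.8 (1), −13.2 (2) and −46 (3). The fourth should be at about −78.5.

```bash
python3 - <<'E'
from h import *
jg=np.load("jg.npy")
for d in(-3.,-2.,-1,-1,-1):
    s,m,pp=fstep(jg,d)
    print(round(s['t'],2),np.degrees(jg[5]).round(1),m.round(3),round(float(pp),2))
    if m[0]>-0.05: break
np.save("jg.npy",jg)
E
```

```text
36.13 -76.2 [ -0.442   0.431 -76.194] 0.12
36.58 -78.2 [ 6.0000e-03 -2.1000e-02 -7.8164e+01] 0.18
```

Zero torque at −78.2°, so the dial is in the fourth click. Release and lift clear, looking as I go.

```bash
python3 - <<'E'
from h import *
bot.move_gripper(85); bot.pause(0.3)
s=bot.read_state();print(s['t'],s['width'],s['contact_force'].round(2),s['moment'].round(3))
p=s['tcp_pos'];bot.line_to([p[0],p[1],230],velocity=120)
s=bot.read_state();print(s['t'],s['tcp_pos'],s['contact_force'].round(2))
cv2.imwrite("pics/w3.png",bot.camera("wrist")[:,:,::-1]); cv2.imwrite("pics/t3.png",bot.camera("top")[:,:,::-1])
cv2.imwrite("pics/s3.png",bot.camera("scene")[:,:,::-1])
E
python3 -c "
import cv2,numpy as np
cv2.imwrite('pics/c3.png',np.hstack([cv2.resize(cv2.imread('pics/%s.png'%n),(400,300)) for n in('t3','s3')]))"
```

```text
37.7583 84.94444563291775 [ 0.07  0.84 -0.48] [0.028 0.08  0.038]
39.15 [489.60339419 141.77158187 229.21320243] [ 0.8  -0.69 -0.17]
```

View pics/c3.png

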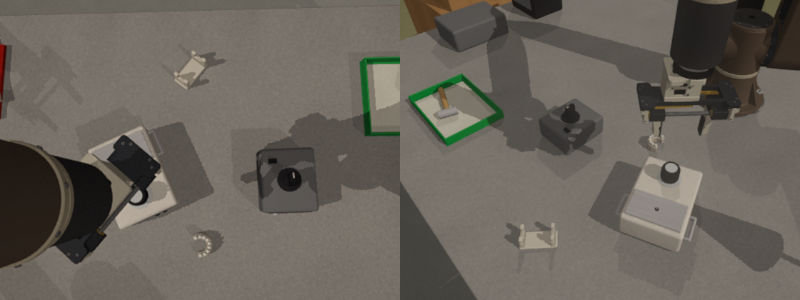

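View pics/w3.png

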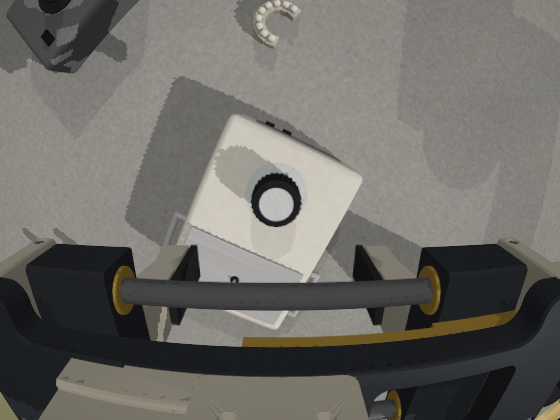

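The dial is free at wrist pixel (276,203), the gripper is well above it, and the cast, rest and control box are where they were.

```bash
python3 -c "
from plant import bot
print(bot.close_job())"
```

```text
the job is handed in; nothing more can be done
None
```

I turned the dial anticlockwise to its end stop, then clockwise four clicks, and released it resting in the fourth. The job went in at about 39 s of the 72 s allowed.

- **Stop:** it showed as a steep rise to 0.95 N m at a wrist angle of 54°. The clicks themselves showed about 0.4 to 0.65 N m on the way round. I passed three clicks before reaching the click at the stop, so the dial started four clicks out.
- **Clicks:** going clockwise, the torque crossed zero at about 19°, −13°, −46° and −78°, evenly spaced at about 32.5°. These matched the anticlockwise positions to about 2°, so I saw no sign of slipping.
- **Release:** I let go at 0.006 N m on the fourth click, and the wrist then read near-zero force.
- **Last pictures:** the gripper is clear above the dial, and the cast, rest and control box look unmoved.
- **Not checked or in disagreement:** I did not measure the drill's rise of about 1 mm from the pictures. The views differed by about 2 mm on the dial's position and up to 6 mm on the drill tip. My first torque readings, up to about −41°, were mostly wobble from the motion, so I averaged after each step from there on.

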